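Snap a marker-light clip onto a drone arm

TASK

Take the green light clip, push it squarely down onto the white band of the drone arm's round boom until both sprung jaws have snapped past the tube and it sits fully home and upright, then slide it along the boom until it just rests against the brass ring, without shifting the ring, and let go. The boom sits in a sprung orange cradle that gives way under the push: push on until the clip snaps, but never ram the cradle down to the end of its travel. Leave the red clip and everything else where they are.

Things in the scene. Friction and masses are not known exactly. Their poses are not given: they have to be found in the camera images.
- clip_mid (a point): Centre of the loose green light clip, which stands mouth down on the mat: 42 (x) x 24 (y) x 66.4 mm, point half-way up, 33.2 mm above its foot, z up. Own y runs along the boom once fitted, either way round. Grip the green lens block on top: 16 mm across x, 24 along y, 32 high, from 1.2 to 33.2 mm above this point. Fully home, this point is 19.3 mm above the boom's axis. About 50 g
- clip_saddle (a point): Centre of the underside of the same clip's grey saddle block (42 x 24 x 8 mm), 6.8 mm below the clip's centre; it comes to lie on top of the boom. The block's upper side makes a shoulder 13 mm wide on each x side of the lens, on which fingertips may push
- clip_lips (a point): Middle of the clip's mouth, 30.2 mm below its centre, between the rounded lips (3 mm radius) of two hinged sprung jaws, one on each x side. Gap 16 mm at rest, 25 mm when forced over the boom. Snapping on takes about 8 to 13 N of push; as the lips snap past, the push drops clearly and the cradle rises again. Once on, the clip slides along the boom with about 1 to 4 N
- spare_mid (a point): The red light clip, same shape and size as the green one: not wanted, leave it alone. Point at its centre, half-way up
- boom_band (a point): On the axis of the drone arm's boom, mid white band (40 mm long). Level grey tube, 25 mm diameter, axis 135 mm above the table when unloaded; own y along the axis towards the motor, z up. Bare from 49 mm before this point (black root block, 44 wide, 40 high) to 152 mm after it (bracket below the tube). The motor, 38 mm wide, top 37 mm above the axis, is 179 mm after it. Sinks with the cradle
- cradle (a joint): How far the sprung cradle (orange plate in a fixed jig on the table, carrying the boom) is pressed straight down, m: 0 unloaded; starts to sink at about 2.5 N, then about 2.6 mm per newton, so it sinks 15 to 28 mm before the clip snaps; its travel ends at 0.042, and it must stay under 0.038
- ring_face (a point): Centre, on the boom axis, of the face of the brass ring that looks back to the white band; own y along the axis towards the motor. Ring 39 mm in diameter, 10 mm thick, held on the boom by friction 80 to 125 mm beyond the band's middle; it slips if pushed with more than about 10 N. The fitted clip touches it when the clip's centre is 12 mm before this face
Mind the look-alikes: they are no part of the job. Leave any blue or purple look-alike of the part that bears clip_mid alone.

How it is judged:
On the way:
1. the green clip is snapped home on the boom, over the white band (z of clip_mid in the frame of boom_band between 0.0168 and 0.0218 m and x of clip_mid in the frame of boom_band between -0.0055 and 0.0055 m and angle between the y axis of clip_mid and the y axis of boom_band, either way round below 0.1 rad and angle between the z axis of clip_mid and the z axis of boom_band, either way round below 0.26 rad and y of clip_mid in the frame of boom_band between -0.02 and 0.02 m), for 0.2 s.
At the end, for the whole second after the job is handed in: The green clip is home on the boom (height within 2.5 mm, across within 5.5 mm, along it within 0.1 rad, upright within 0.26 rad) and against the brass ring (gap under 2 mm); ring within 3 mm of its start, cradle back up within 3 mm, clip released and at rest (z of clip_mid in the frame of boom_band between 0.0168 and 0.0218 m and x of clip_mid in the frame of boom_band between -0.0055 and 0.0055 m and angle between the y axis of clip_mid and the y axis of boom_band, either way round below 0.1 rad and angle between the z axis of clip_mid and the z axis of boom_band, either way round below 0.26 rad and y of clip_mid in the frame of ring_face between -0.014 and -0.01 m and distance of ring_face from where it was at the start of the episode below 0.003 m and value of joint cradle below 0.003 m and linear speed of clip below 0.01 m/s); the robot touches nothing.
It fails at once if the sprung cradle was pressed down 38 mm or more (value of joint cradle above 0.038 m).
It fails at once if the red clip was moved more than 20 mm (distance of spare_mid from where it was at the start of the episode above 0.02 m).
It fails at once if another thing on the table was moved more than 20 mm (distance of any of screwdriver, motor, spool, mug, propeller, notebook, tray from where it was at the start of the episode above 0.02 m).
It also fails if it takes over 59 s, if anything falls off the work surface, if the arm or the gripper's body presses on something with over 40 N, if the wrist force passes 120 N, or if a joint passes its speed limit or range.

ROBOT

A 7-joint arm with a two-finger parallel gripper is mounted at the origin on the work surface. World frame = base frame: x ahead of the robot, y to its left, z up, the work surface at z = 0. Lengths are in m, angles in rad, forces in N, time in s.
With the tool pointing down it reaches from about 0.425 to 0.975 m from the base axis. Payload 16.7 kg.
Tool frame: the origin (TCP) lies at the very end of the fingers, on their centre line; the grasp point (between the pads) lies 19 mm behind it (env.grip_point_offset is the distance from the TCP to the grasp point, in m); z points along the fingers, y is the direction in which the jaws open and shut (so a half turn about z gives the same grasp; the last joint's range is limited). The gripper opens to 85 mm and grips with 20 to 120 N. Pads are 22 mm wide; open, the fingers measure 114 mm over their backs; the gripper's body (76 mm by 85 mm) begins 54 mm behind the grasp point. The pads swing forward as they close: fully open they stand 13 mm farther back than shut.
Start: joints at [-1.302, 0.426, 0.074, 1.606, -0.034, 1.111, -0.067], TCP at [0.274, 0.617, 0.231] pointing down, gripper open.
Joint ranges: [-2.85, 2.85], [-0.5, 2.14], [-1.23, 1.37], [0.21, 2.46], [-1.02, 4.16], [0.16, 2.05], [-2.73, 2.73]. Speed limits (rad/s): [1.89, 1.89, 2.39, 2.39, 3.01, 3.01, 3.01].

INTERFACE

Orientations are given as a unit quaternion [w, x, y, z].
In Python, from bench import monitor, capture, ticket, env gives the robot as it stands. The module is installed in compiled form; this text tells all that it offers.
- The arm moves only by the tool jog_arm, never from a script. Its arguments are lists of equal length, an entry for each row: "hand": the closure, from -1 (fully open) to 1 (shut), so that 0 is half open; "dp": the shift along the tool's x, y, z scaled (see below), a list of three; "dr": the turn, a rotation vector about the tool's x, y, z scaled (see below), a list of three. A call has 1 to 5 rows; each row shifts and turns the commanded pose from where the row before left it, along the tool's axes as they then stand; what a row does not reach is not made up. The controller multiplies each number of a shift by 15 cm and each number of a turn by 360 degrees. A row lasts 1/10 s, in which the tool goes at most 50 mm and 8.59 degrees, less where a joint would pass 70% of its speed; a pose out of reach is approached as far as the arm can. A call with a number of a shift or a turn outside -1 to 1 is refused whole. A call with a gripper value outside its range is refused whole. The fingers move at their own pace and stop on an object; "newtons" is the grip in N (left out, the last holds). Time passes only in rows, so rows that do not move let the fingers close. It gives the time, the measured TCP pose, the force and the opening at its end, in the units of the state.
- monitor.read_state(): the state, without advancing time (a new reading comes with each control period).
- capture(name): name is "scene" or "top"; returns a dict with "image" (384x512x3 uint8, red, green, blue), "range_z" (384x512 float32, m along the optical axis (not along the pixel's ray), 0 where there is no reading), "fx", "fy", "cx", "cy" (pixels), "T" (4x4, takes a point from camera to world coordinates). Camera axes: x right, y down, z forward; pixel columns grow to the right and rows downward; lengths in m; the calibration is good to about 2 mm. A picture is of the moment at which its call begins.
- ticket.job_done(): hands the job in, once; it reports no verdict.
The state is a dict: "time": time; "q": joint angles; "dq": joint speeds; "effort": joint torques, N m; "eef_pos": TCP position; "tool_rot": TCP orientation; "force": force on the tool from outside, world axes, zero at the start; "torque": the same for the moment, N m; "width": finger opening in m.
Only numpy, scipy, OpenCV 4.12 (cv2) and the standard library are available. Lean on these libraries where they do the work, as an engineer would, in place of code of your own. Each camera call takes 0.05 s, during which the arm holds its last target.

## Working session

There is one attempt and no reset: what is moved stays moved. The work goes in short steps, Python scripts to look and compute and a tool call to move; the robot and the scene stay as the last step left them, time stands still between calls to the robot, and variables do not carry over. Pictures are saved under pics/ and viewed, and the job is handed in when it is done.

Besides the shell and the picture viewer there is one more tool, called after ">>>" in YAML: its name, and indented under it one key for each argument. jog_arm: Moves the arm, as the interface text tells. Shifts and turns lie within -1 to 1; 1 stands for 15 cm of shift or 360 degrees of turn. Its arguments: {"type":"object","properties":{"hand":{"type":"array"},"dp":{"type":"array"},"dr":{"type":"array"},"newtons":{"type":"number"}},"required":["hand","dp","dr"]}

```bash
mkdir -p pics; cat > h.py <<'E'
import numpy as np,cv2
from bench import monitor,capture,ticket,env
def snap(name,tag):
    c=capture(name); cv2.imwrite(f'pics/{tag}.png',c['image'][:,:,::-1]); np.savez(f'{tag}.npz',**c); return c
def pts(c):
    z=c['range_z'];v,u=np.mgrid[:z.shape[0],:z.shape[1]]
    p=np.stack([(u-c['cx'])/c['fx']*z,(v-c['cy'])/c['fy']*z,z,np.ones_like(z)],-1)
    return (p@np.array(c['T']).T)[...,:3]
def st():
    s=monitor.read_state()
    for k in ['time','q','eef_pos','tool_rot','force','width']: print(k,np.round(s[k],4))
E
python3 - <<'E'
from h import *
for n in ['scene','top']:
    c=snap(n,n+'0'); print(n,c['fx'],np.round(c['T'],3).tolist())
st(); print(env.grip_point_offset)
E
```

```text
scene 424.1606092184959 [[0.08, 0.768, -0.636, 1.058], [0.997, -0.06, 0.052, -0.134], [0.002, -0.638, -0.77, 0.801], [0.0, 0.0, 0.0, 1.0]]
top 394.97724199354684 [[-0.024, -0.985, 0.17, 0.368], [-0.999, 0.019, -0.029, -0.079], [0.025, -0.171, -0.985, 0.899], [0.0, 0.0, 0.0, 1.0]]
time 0.1
q [-1.3015  0.4266  0.0739  1.6066 -0.0341  1.1108 -0.0671]
eef_pos [0.2744 0.6163 0.2307]
tool_rot [-1.000e-04  2.079e-01  9.782e-01 -6.000e-04]
force [ 0.271  -0.279  -0.0811]
width 0.0856
0.0187
```

View pics/scene0.png

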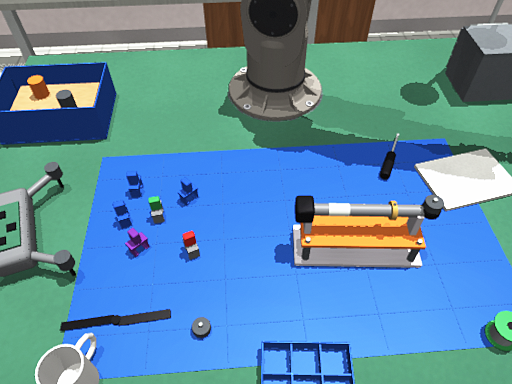

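View pics/top0.png

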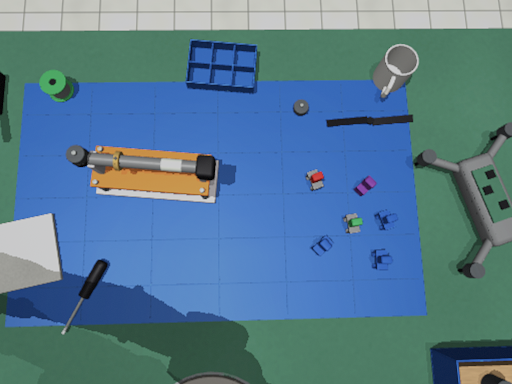

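The top view shows the green clip at about (354,222), the red clip at (316,178), the white band at (172,165), the ring at (118,161) and the motor at (78,156). Next I'll measure these.

```bash
cat > m.py <<'E'
from h import *
for n in ['scene','top']:
    c=dict(np.load(n+'0.npz')); P=pts(c); im=c['image'].astype(int); hsv=cv2.cvtColor(c['image'],cv2.COLOR_RGB2HSV).astype(int)
    H,S,V=hsv[...,0],hsv[...,1],hsv[...,2]
    X,Y,Z=P[...,0],P[...,1],P[...,2]; ok=c['range_z']>0
    uv=np.mgrid[:384,:512]
    def rep(name,m):
        q=P[m&ok]; 
        if len(q)<4: print(name,len(q));return
        r=cv2.minAreaRect(q[:,:2].astype(np.float32))
        print(n,name,len(q),'med',np.round(np.median(q,0),4),'min',np.round(q.min(0),4),'max',np.round(q.max(0),4),'rect',np.round(r[0],4),np.round(r[1],4),round(r[2],1))
    box=(slice(190,230),slice(140,175)) if n=='scene' else (slice(205,245),slice(335,372))
    w=np.zeros(ok.shape,bool); w[box]=1
    rep('green',w&(H>45)&(H<80)&(S>120)); rep('greentop',w&(H>45)&(H<80)&(S>120)&(Z>.063))
    rep('grey',w&(S<90)&(Z>.015)); rep('all',w&(Z>.02))
    wb=(Z>.1)&(Z<.2)&(X>.3)&(X<.75)&(Y<.1)
    rep('boomtop',wb&(Z>.143)&(S<80)&(V>60)&(Z<.149)&(Y>-.4))
    rep('band',wb&(S<50)&(V>190)&(Z>.14))
    rep('ring',wb&(H>15)&(H<30)&(S>110)&(Z>.146))
    rep('motor',wb&(V<90)&(Z>.16))
    # boom line fit
    q=P[wb&ok&(Z>.1445)&(Z<.150)&(S<60)]
    vx=cv2.fitLine(q[:,:2].astype(np.float32),cv2.DIST_HUBER,0,.001,.001).ravel(); print('line',vx,len(q))
    rr=w&(Z>.02)
    # others near
    for nm,lo,hi in [('purple',135,165),('red',172,181),('red2',-1,5)]:
        rep(nm,(H>lo)&(H<hi)&(S>120)&(Z>.02)&(Z<.1)&(Y>0)&(Y<1)&(X>.3)&(X<.9))
E
python3 m.py
```

```text
scene green 131 med [ 0.4615 -0.3172  0.0601] min [ 0.4477 -0.3281  0.0294] max [ 0.465  -0.3071  0.0693] rect [ 0.4561 -0.3177] [0.0163 0.0208] 5.7
scene greentop 55 med [ 0.4567 -0.3175  0.066 ] min [ 0.4484 -0.3281  0.063 ] max [ 0.4642 -0.308   0.0693] rect [ 0.4558 -0.3183] [0.0157 0.0197] 6.0
scene grey 108 med [ 0.4717 -0.3156  0.0333] min [ 0.4337 -0.3291  0.0161] max [ 0.4773 -0.3044  0.0445] rect [ 0.4564 -0.319 ] [0.0428 0.0239] 7.8
scene all 250 med [ 0.4627 -0.3174  0.044 ] min [ 0.4337 -0.3305  0.0204] max [ 0.4781 -0.3044  0.0693] rect [ 0.4565 -0.3191] [0.0427 0.0241] 8.4
scene boomtop 321 med [0.5706 0.0568 0.1466] min [0.5541 0.0127 0.143 ] max [0.5818 0.0997 0.149 ] rect [0.5685 0.0567] [0.0863 0.0209] 84.3
scene band 303 med [0.5707 0.0597 0.1467] min [0.5541 0.0162 0.1402] max [0.5805 0.0997 0.1513] rect [0.5697 0.0578] [0.0835 0.0249] 76.4
scene ring 26 med [ 0.5449 -0.0112  0.1538] min [ 0.5414 -0.0229  0.1506] max [0.5774 0.0122 0.1559] rect [ 0.5546 -0.0117] [0.023  0.0452] 36.7
motor 0
line [ 0.03376624 -0.99942976  0.5705204   0.05025866] 321
purple 2
red 0
[... 391 characters left out ...]
.303   0.0638] rect [ 0.4552 -0.3171] [0.041  0.0242] 7.6
top all 249 med [ 0.4533 -0.3144  0.0355] min [ 0.4344 -0.331   0.0203] max [ 0.477  -0.3023  0.0696] rect [ 0.4557 -0.3168] [0.0419 0.0248] 7.6
top boomtop 393 med [0.5667 0.059  0.1464] min [0.5539 0.016  0.143 ] max [0.5794 0.1    0.149 ] rect [0.5665 0.0583] [0.0844 0.0227] 84.6
top band 183 med [0.5657 0.0647 0.1467] min [0.5562 0.045  0.1404] max [0.5767 0.0825 0.1508] rect [0.5667 0.0639] [0.0383 0.0181] 83.8
top ring 12 med [0.5808 0.001  0.1533] min [ 0.5743 -0.0115  0.1487] max [0.582  0.0141 0.1554] rect [0.5807 0.0019] [0.0063 0.0264] 15.0
motor 0
line [0.14982302 0.98871285 0.5663948  0.05498406] 357
purple 1
red 0
red2 0
```

```bash
python3 - <<'E'
from h import *
a=cv2.imread('pics/scene0.png')[165:265,105:205]; b=cv2.imread('pics/top0.png')[160:275,300:415]
a=cv2.resize(a,(390,390),interpolation=0); b=cv2.resize(b,(390,390),interpolation=0)
cv2.imwrite('pics/crop.png',np.hstack([a,b]))
E
```

```text
(no output)
```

View pics/crop.png

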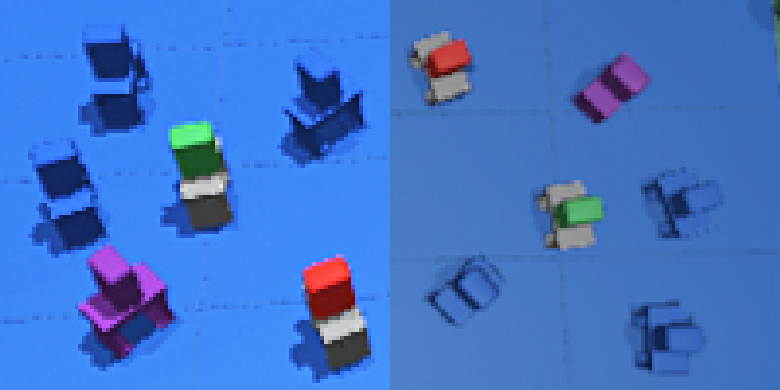

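```bash
cat > b.py <<'E'
from h import *
from scipy.optimize import least_squares
for n in ['scene','top']:
    c=dict(np.load(n+'0.npz')); P=pts(c); hsv=cv2.cvtColor(c['image'],cv2.COLOR_RGB2HSV).astype(int)
    H,S,V=hsv[...,0],hsv[...,1],hsv[...,2]; X,Y,Z=P[...,0],P[...,1],P[...,2]
    m=(c['range_z']>0)&(Z>.132)&(Z<.152)&(Y>.02)&(Y<.25)&(X>.5)&(X<.64)&(S<70)
    q=P[m]
    f=lambda a:(np.hypot(q[:,0]-a[0]-a[1]*(q[:,1]-.1),q[:,2]-a[2]-a[3]*(q[:,1]-.1))-.0125)
    r=least_squares(f,[.57,0,.135,0],loss='soft_l1',f_scale=.001); a=r.x
    print(n,'axis x at y=.1:',a.round(4),len(q),'rms',np.std(f(a)))
    d=np.array([a[1],1,a[3]]);d/=np.linalg.norm(d);o=np.array([a[0],.1,a[2]])
    s=(P-o)@d
    rad=np.linalg.norm((P-o)-s[...,None]*d,axis=-1)
    near=(c['range_z']>0)&(rad<.0150)&(Z>.135)
    wb=near&(V>205)&(S<60)
    print(' white s',np.percentile(s[wb],[0,2,50,98,100]).round(4),wb.sum())
    # profile
    for lo in np.arange(-.12,.2,.005):
        k=near&(s>=lo)&(s<lo+.005)
        if k.sum()>3: print('  %.3f n%d V%.0f S%.0f'%(lo,k.sum(),np.median(V[k]),np.median(S[k])),end=';')
    ring=(c['range_z']>0)&(rad>.0165)&(rad<.0225)&(Z>.139)&(s>0)&(s<.15)
    print('\n ring s',np.percentile(s[ring],[0,5,25,50,75,95,100]).round(4),ring.sum(), 'yel', )
    g=(H>15)&(H<32)&(S>100)&(Z>.137)&(rad<.023)&(s>0)&(s<.2)
    print(' gold s',np.percentile(s[g],[0,5,25,50,75,95,100]).round(4),g.sum())
E
python3 b.py
```

```text
scene axis x at y=.1: [ 5.713e-01  1.043e-01  1.353e-01 -3.000e-04] 1204 rms 0.001797333168776169
 white s [-0.0838 -0.0796 -0.0201  0.1157  0.1258] 415
  -0.090 n9 V135 S8;  -0.085 n26 V195 S7;  -0.080 n30 V177 S10;  -0.075 n31 V192 S7;  -0.070 n29 V178 S9;  -0.065 n32 V168 S8;  -0.060 n24 V224 S7;  -0.055 n27 V254 S1;  -0.050 n28 V254 S1;  -0.045 n29 V254 S2;  -0.040 n32 V254 S2;  -0.035 n25 V254 S1;  -0.030 n31 V254 S1;  -0.025 n29 V254 S2;  -0.020 n29 V235 S3;  -0.015 n29 V182 S8;  -0.010 n29 V188 S6;  -0.005 n30 V187 S8;  0.000 n29 V186 S9;  0.005 n32 V170 S8;  0.010 n27 V188 S7;  0.015 n32 V179 S8;  0.020 n30 V188 S7;  0.025 n31 V185 S8;  0.030 n31 V169 S8;  0.035 n30 V177 S7;  0.040 n30 V182 S7;  0.045 n26 V181 S10;  0.050 n30 V182 S7;  0.055 n34 V183 S8;  0.060 n27 V119 S15;  0.075 n24 V187 S26;  0.080 n28 V176 S8;  0.085 n28 V176 S7;  0.090 n34 V159 S6;  0.095 n29 V162 S8;  0.100 n27 V179 S8;  0.105 n29 V163 S7;  0.110 n34 V163 S8;  0.115 n28 V190 S6;  0.120 n34 V108 S8;  0.125 n18 V46 S14;  0.130 n5 V10 S98;
 ring s [0.0626 0.0632 0.0666 0.0713 0.1305 0.1452 0.1498] 154 yel
[... 487 characters left out ...]
8 S4;  -0.015 n32 V130 S6;  -0.010 n29 V131 S6;  -0.005 n33 V135 S6;  0.000 n28 V133 S6;  0.005 n33 V132 S6;  0.010 n30 V130 S6;  0.015 n35 V131 S5;  0.020 n34 V134 S6;  0.025 n31 V133 S6;  0.030 n28 V134 S6;  0.035 n34 V130 S6;  0.040 n35 V131 S5;  0.045 n28 V132 S6;  0.050 n32 V134 S4;  0.055 n30 V132 S6;  0.060 n35 V109 S7;  0.065 n12 V87 S146;  0.075 n14 V134 S12;  0.080 n30 V132 S6;  0.085 n31 V130 S6;  0.090 n33 V131 S5;  0.095 n34 V126 S6;  0.100 n32 V133 S5;  0.105 n30 V130 S6;  0.110 n32 V129 S4;  0.115 n35 V131 S4;  0.120 n34 V108 S5;  0.125 n30 V57 S11;
 ring s [0.0641 0.0651 0.0678 0.0718 0.1274 0.1412 0.1467] 145 yel
 gold s [0.0134 0.0647 0.0655 0.0672 0.0711 0.0736 0.1338] 112
```

```bash
cat > plan.py <<'E'
import sys
from h import *
from scipy.spatial.transform import Rotation as R
# usage: plan.py x y z jawdeg
x,y,z,j=map(float,sys.argv[1:5])
s=monitor.read_state(); p=np.array(s['eef_pos']);w,a,b,c=s['tool_rot'];r=R.from_quat([a,b,c,w])
t=np.deg2rad(j); best=None
for k in (0,np.pi):
    Y=np.array([np.cos(t+k),np.sin(t+k),0]);Zt=np.array([0,0,-1.]);X=np.cross(Y,Zt)
    g=R.from_matrix(np.stack([X,Y,Zt],1)); d=(r.inv()*g).as_rotvec()
    if best is None or np.linalg.norm(d)<np.linalg.norm(best): best=d
dp=r.inv().apply(np.array([x,y,z])-p)
yy=r.apply([0,1,0]);
print('t',round(s['time'],2),'p',p.round(4),'jaw',np.rad2deg(np.arctan2(yy[1],yy[0])).round(2),'tilt',np.rad2deg(np.arccos(-r.apply([0,0,1])[2])).round(2),'F',np.round(s['force'],2),'w',round(s['width'],4))
print('dp units',(dp/.15).round(4),'mm',(dp*1e3).round(1),'dr units',(best/(2*np.pi)).round(4),'deg',np.rad2deg(best).round(2)); print('q',np.round(s['q'],2))
E
python3 plan.py .55 .1 .231 66
```

```text
t 0.1 p [0.2744 0.6163 0.2307] jaw 66.0 tilt 0.07 F [ 0.27 -0.28 -0.08] w 0.0856
dp units [-3.0786e+00 -2.3973e+00  9.0000e-04] mm [-4.618e+02 -3.596e+02  1.000e-01] dr units [-0.0002  0.      0.    ] deg [-0.07  0.    0.  ]
q [-1.3   0.43  0.07  1.61 -0.03  1.11 -0.07]
```

>>> jog_arm:
  hand: [-1, -1, -1, -1, -1]
  dp:
    - [-0.2, -0.16, 0]
    - [-0.2, -0.16, 0]
    - [-0.2, -0.16, 0]
    - [-0.2, -0.16, 0]
    - [-0.2, -0.16, 0]
  dr:
    - [0, 0, 0]
    - [0, 0, 0]
    - [0, 0, 0]
    - [0, 0, 0]
    - [0, 0, 0]

```text
time: 0.6
eef_pos: [0.3631, 0.4444, 0.2311]
tool_rot: [-0.0, 0.208, 0.978, -0.0]
force: [0.8, 0.4, -0.0]
width: 0.0854
```

```bash
python3 plan.py .55 .1 .231 66
```

```text
t 0.6 p [0.3631 0.4444 0.2311] jaw 66.01 tilt 0.03 F [ 0.79  0.41 -0.03] w 0.0854
dp units [-2.0717e+00 -1.5911e+00  9.0000e-04] mm [-3.108e+02 -2.387e+02  1.000e-01] dr units [-0.0001 -0.      0.    ] deg [-0.02 -0.01  0.01]
q [-1.1   0.26  0.13  1.84 -0.04  1.04  0.19]
```

>>> jog_arm:
  hand: [-1, -1, -1, -1, -1]
  dp:
    - [-0.23, -0.18, 0]
    - [-0.23, -0.18, 0]
    - [-0.23, -0.18, 0]
    - [-0.23, -0.18, 0]
    - [-0.23, -0.18, 0]
  dr:
    - [0, 0, 0]
    - [0, 0, 0]
    - [0, 0, 0]
    - [0, 0, 0]
    - [0, 0, 0]

```text
time: 1.1
eef_pos: [0.4658, 0.2508, 0.2313]
tool_rot: [-0.0, 0.208, 0.978, -0.0]
force: [1.4, 0.2, -0.6]
width: 0.0854
```

>>> jog_arm:
  hand: [-1, -1, -1, -1, -1]
  dp:
    - [-0.23, -0.18, 0]
    - [-0.23, -0.18, 0]
    - [-0.15, -0.2, 0]
    - [-0.15, -0.25, 0]
    - [-0.15, -0.25, 0]
  dr:
    - [0, 0, 0]
    - [0, 0, 0]
    - [0, 0, 0]
    - [0, 0, 0]
    - [0, 0, 0]

```text
time: 1.6
eef_pos: [0.5253, 0.0501, 0.2311]
tool_rot: [-0.0, 0.208, 0.978, -0.0]
force: [0.4, -0.1, 0.2]
width: 0.0854
```

```bash
python3 plan.py .456 -.318 .231 7.6
```

```text
t 1.6 p [0.5253 0.0501 0.2311] jaw 66.02 tilt 0.02 F [ 0.42 -0.12  0.24] w 0.0854
dp units [-5.7530e-01 -2.4298e+00  1.3000e-03] mm [-8.630e+01 -3.645e+02  2.000e-01] dr units [-1.000e-04 -0.000e+00  1.623e-01] deg [-2.000e-02 -1.000e-02  5.842e+01]
q [-0.55  0.19  0.38  1.95 -0.08  1.02  1.02]
```

>>> jog_arm:
  hand: [-1, -1, -0.5, -0.2, 0]
  dp:
    - [-0.05, -0.24, 0]
    - [-0.05, -0.24, 0]
    - [-0.05, -0.24, 0]
    - [-0.05, -0.24, 0]
    - [-0.05, -0.24, 0]
  dr:
    - [0, 0, 0.022]
    - [0, 0, 0.022]
    - [0, 0, 0.022]
    - [0, 0, 0.022]
    - [0, 0, 0.022]

```text
time: 2.1
eef_pos: [0.4396, -0.1088, 0.2311]
tool_rot: [-0.0, 0.53, 0.848, -0.0]
force: [0.8, -0.3, 0.3]
width: 0.0441
```

```bash
python3 plan.py .456 -.318 .12 7.6
```

```text
t 2.1 p [ 0.4396 -0.1088  0.2311] jaw 26.04 tilt 0.03 F [ 0.81 -0.26  0.33] w 0.0441
dp units [-1.3007 -0.5137  0.741 ] mm [-195.1  -77.1  111.1] dr units [-0.0001  0.      0.0512] deg [-3.000e-02  1.000e-02  1.844e+01]
q [-0.44  0.04  0.57  2.11 -0.03  1.    0.59]
```

>>> jog_arm:
  hand: [0, 0, 0, 0, 0]
  dp:
    - [-0.26, -0.1, 0.1]
    - [-0.26, -0.1, 0.12]
    - [-0.26, -0.05, 0.15]
    - [-0.26, -0.03, 0.15]
    - [-0.15, 0, 0.1]
  dr:
    - [0, 0, 0.02]
    - [0, 0, 0.02]
    - [0, 0, 0.011]
    - [0, 0, 0]
    - [0, 0, 0]

```text
time: 2.6
eef_pos: [0.4468, -0.2947, 0.1368]
tool_rot: [-0.0, 0.657, 0.754, -0.001]
force: [1.6, 0.7, 0.3]
width: 0.043
```

```bash
python3 plan.py .456 -.318 .12 7.6
```

```text
t 2.6 p [ 0.4468 -0.2947  0.1368] jaw 7.92 tilt 0.1 F [1.56 0.69 0.27] w 0.043
dp units [-0.1621  0.0393  0.1119] mm [-24.3   5.9  16.8] dr units [-0.0003  0.0001  0.0009] deg [-0.09  0.03  0.32]
q [-0.08  0.37  0.67  2.04 -0.31  0.83  0.9 ]
```

>>> jog_arm:
  hand: [0, 0, 0]
  dp:
    - [-0.1, 0.03, 0.06]
    - [-0.06, 0.01, 0.05]
    - [0, 0, 0]
  dr:
    - [0, 0, 0]
    - [0, 0, 0]
    - [0, 0, 0]

```text
time: 2.9
eef_pos: [0.4569, -0.3155, 0.1209]
tool_rot: [-0.001, 0.656, 0.755, -0.001]
force: [-0.0, 0.0, 0.4]
width: 0.0425
```

```bash
python3 plan.py .456 -.318 .12 7.6
python3 - <<'E'
from h import *
a=snap('scene','s1')['image'];b=snap('top','t1')['image']
a=cv2.resize(a[130:260,100:230],(400,400));b=cv2.resize(b[150:280,290:420],(400,400))
cv2.imwrite('pics/c1.png',np.hstack([a,b])[:,:,::-1])
E
```

```text
t 2.9 p [ 0.4569 -0.3155  0.1209] jaw 7.99 tilt 0.09 F [-0.02  0.01  0.45] w 0.0425
dp units [-0.0157 -0.0083  0.0062] mm [-2.4 -1.3  0.9] dr units [-0.0003 -0.      0.0011] deg [-0.09 -0.01  0.39]
q [-0.02  0.43  0.64  2.   -0.34  0.82  0.96]
```

View pics/c1.png

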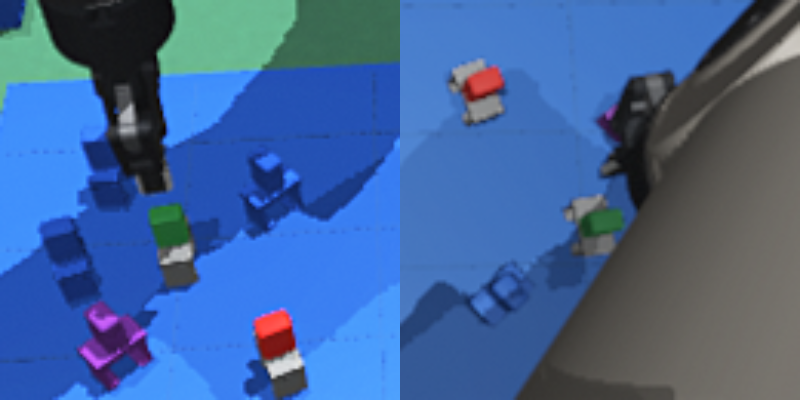

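>>> jog_arm:
  hand: [0, 0, 0, 0, 0]
  dp:
    - [-0.015, -0.008, 0.12]
    - [0, 0, 0.14]
    - [0, 0, 0.14]
    - [0, 0, 0.1]
    - [0, 0, 0.05]
  dr:
    - [0, 0, 0.001]
    - [0, 0, 0]
    - [0, 0, 0]
    - [0, 0, 0]
    - [0, 0, 0]

```text
time: 3.5
eef_pos: [0.4564, -0.3164, 0.0387]
tool_rot: [-0.0, 0.658, 0.753, 0.0]
force: [-0.6, -0.2, 0.1]
width: 0.0425
```

```bash
python3 plan.py .456 -.318 .036 7.6
python3 - <<'E'
from h import *
a=snap('scene','s2')['image'];b=snap('top','t2')['image']
a=cv2.resize(a[150:250,100:200],(400,400));b=cv2.resize(b[150:280,290:420],(400,400))
cv2.imwrite('pics/c2.png',np.hstack([a,b])[:,:,::-1])
E
```

```text
t 3.5 p [ 0.4564 -0.3164  0.0387] jaw 7.74 tilt 0.04 F [-0.63 -0.21  0.09] w 0.0425
dp units [-0.01   -0.0043  0.0183] mm [-1.5 -0.6  2.7] dr units [-0.0001 -0.0001  0.0004] deg [-0.02 -0.04  0.14]
q [ 0.06  0.55  0.55  2.05 -0.46  0.67  1.04]
```

View pics/c2.png

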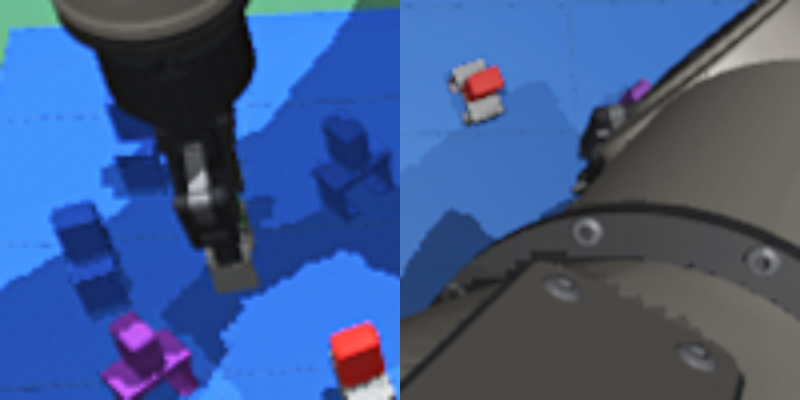

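>>> jog_arm:
  hand: [0, 0.3, 0.7, 1, 1]
  dp:
    - [0, -0.004, 0.015]
    - [0, 0, 0]
    - [0, 0, 0]
    - [0, 0, 0]
    - [0, 0, 0]
  dr:
    - [0, 0, 0]
    - [0, 0, 0]
    - [0, 0, 0]
    - [0, 0, 0]
    - [0, 0, 0]
  newtons: 60

```text
time: 4.1
eef_pos: [0.4561, -0.3176, 0.0374]
tool_rot: [0.0, 0.658, 0.753, 0.0]
force: [0.5, 1.5, 4.2]
width: 0.0146
```

>>> jog_arm:
  hand: [1, 1, 1]
  dp:
    - [0, 0, 0]
    - [0, 0, 0]
    - [0, 0, 0]
  dr:
    - [0, 0, 0]
    - [0, 0, 0]
    - [0, 0, 0]

```text
time: 4.4
eef_pos: [0.4561, -0.3176, 0.0374]
tool_rot: [0.0, 0.658, 0.753, 0.0]
force: [-0.8, 1.7, 6.6]
width: 0.0152
```

```bash
python3 plan.py .456 -.318 .2 7.6
```

```text
t 4.4 p [ 0.4561 -0.3176  0.0374] jaw 7.68 tilt 0.03 F [-0.82  1.68  6.65] w 0.0152
dp units [-2.9000e-03 -7.0000e-04 -1.0838e+00] mm [-4.000e-01 -1.000e-01 -1.626e+02] dr units [0.0001 0.     0.0002] deg [0.03 0.01 0.08]
q [ 0.07  0.55  0.55  2.05 -0.46  0.66  1.05]
```

>>> jog_arm:
  hand: [1, 1, 1, 1, 1]
  dp:
    - [0, 0, -0.05]
    - [0, 0, -0.15]
    - [0, 0, -0.2]
    - [0, 0, -0.25]
    - [0, 0, -0.25]
  dr:
    - [0, 0, 0]
    - [0, 0, 0]
    - [0, 0, 0]
    - [0, 0, 0]
    - [0, 0, 0]

```text
time: 4.9
eef_pos: [0.4553, -0.3174, 0.1736]
tool_rot: [-0.0, 0.658, 0.753, -0.0]
force: [0.6, -0.1, -0.5]
width: 0.0149
```

>>> jog_arm:
  hand: [1, 1, 1]
  dp:
    - [0.05, 0, -0.25]
    - [0.1, 0.05, -0.2]
    - [0.1, 0.05, 0]
  dr:
    - [0, 0, 0]
    - [0, 0, 0]
    - [0, 0, 0]

```text
time: 5.2
eef_pos: [0.4669, -0.2791, 0.2437]
tool_rot: [0.002, 0.659, 0.752, 0.001]
force: [1.3, -0.5, -0.9]
width: 0.0151
```

```bash
python3 plan.py .568 .0627 .235 -5.7
python3 - <<'E'
from h import *
a=snap('scene','s3')['image'];b=snap('top','t3')['image']
a=cv2.resize(a[80:250,80:250],(400,400));b=cv2.resize(b[150:280,270:400],(400,400))
cv2.imwrite('pics/c3.png',np.hstack([a,b])[:,:,::-1])
E
```

```text
t 5.2 p [ 0.4669 -0.2791  0.2437] jaw 7.6 tilt 0.32 F [ 1.28 -0.47 -0.86] w 0.0151
dp units [2.1694 0.9695 0.0587] mm [325.4 145.4   8.8] dr units [0.0009 0.0002 0.037 ] deg [ 0.31  0.08 13.3 ]
q [-0.2   0.24  0.73  1.92 -0.18  1.04  0.74]
```

View pics/c3.png

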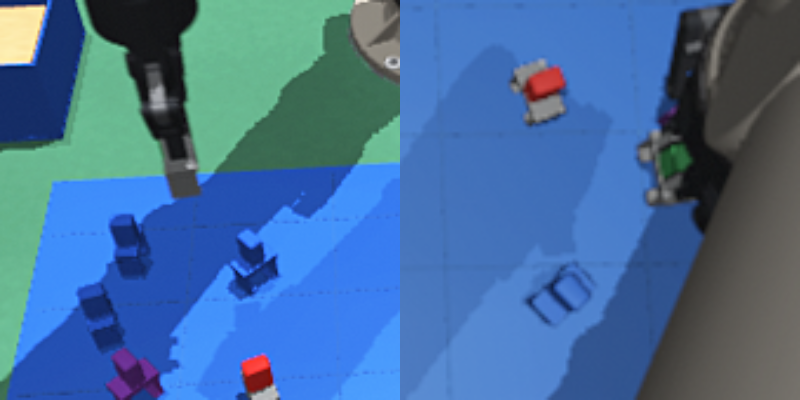

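The clip is held upright: its grey saddle and jaws are visible under the fingers at about (180,170) in the scene crop. I'll carry it over the band now.

>>> jog_arm:
  hand: [1, 1, 1, 1, 1]
  dp:
    - [0.2, 0.1, 0]
    - [0.22, 0.1, 0]
    - [0.22, 0.12, 0]
    - [0.22, 0.12, 0]
    - [0.22, 0.12, 0]
  dr:
    - [0.0009, 0, 0.0123]
    - [0, 0, 0.0123]
    - [0, 0, 0.0123]
    - [0, 0, 0]
    - [0, 0, 0]

```text
time: 5.8
eef_pos: [0.5508, -0.1171, 0.239]
tool_rot: [-0.002, 0.741, 0.671, -0.002]
force: [0.0, -0.0, -0.5]
width: 0.0152
```

```bash
python3 plan.py .568 .0627 .235 -5.7
```

```text
t 5.8 p [ 0.5508 -0.1171  0.239 ] jaw -5.65 tilt 0.36 F [ 0.02 -0.04 -0.47] w 0.0152
dp units [ 1.2039 -0.0038  0.0252] mm [180.6  -0.6   3.8] dr units [-0.001   0.0002  0.0002] deg [-0.35  0.07  0.05]
q [-0.47  0.28  0.69  1.88 -0.2   1.06  0.2 ]
```

>>> jog_arm:
  hand: [1, 1, 1, 1, 1]
  dp:
    - [0.25, 0, 0.01]
    - [0.3, 0, 0.01]
    - [0.3, 0, 0]
    - [0.22, 0, 0]
    - [0.12, 0, 0]
  dr:
    - [-0.001, 0, 0]
    - [0, 0, 0]
    - [0, 0, 0]
    - [0, 0, 0]
    - [0, 0, 0]

```text
time: 6.3
eef_pos: [0.5678, 0.0623, 0.2354]
tool_rot: [0.0, 0.74, 0.673, -0.001]
force: [-0.5, 0.2, -0.3]
width: 0.0149
```

>>> jog_arm:
  hand: [1, 1]
  dp:
    - [0, 0, 0]
    - [0, 0, 0]
  dr:
    - [0, 0, 0]
    - [0, 0, 0]

```text
time: 6.5
eef_pos: [0.5679, 0.0585, 0.2357]
tool_rot: [0.001, 0.741, 0.671, -0.001]
force: [0.1, -0.5, -1.3]
width: 0.0153
```

```bash
python3 plan.py .568 .0627 .235 -5.7
python3 - <<'E'
from h import *
a=snap('scene','s4')['image'];b=snap('top','t4')['image']
a=cv2.resize(a[130:270,270:450],(500,389));b=cv2.resize(b[100:220,60:240],(500,333))
cv2.imwrite('pics/c4a.png',a[:,:,::-1]);cv2.imwrite('pics/c4b.png',b[:,:,::-1])
E
```

```text
t 6.5 p [0.5679 0.0585 0.2357] jaw -5.64 tilt 0.11 F [ 0.07 -0.54 -1.27] w 0.0153
dp units [ 0.0278 -0.0022  0.0047] mm [ 4.2 -0.3  0.7] dr units [0.0001 0.0003 0.0002] deg [0.02 0.11 0.06]
q [-0.73  0.29  0.62  1.87 -0.19  1.05 -0.13]
```

View pics/c4a.png

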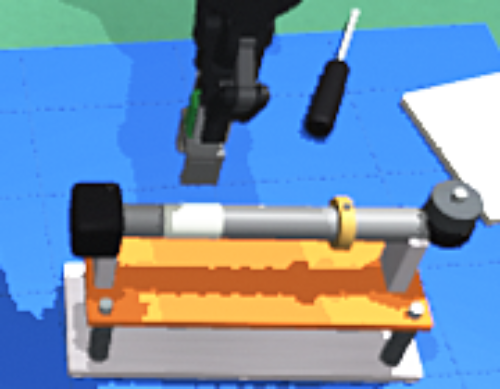

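View pics/c4b.png

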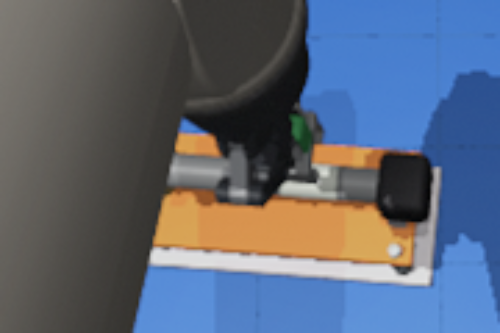

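```bash
python3 - <<'E'
from h import *
for n in ['s4','t4']:
    c=dict(np.load(n+'.npz'));P=pts(c);X,Y,Z=np.moveaxis(P,-1,0);im=c['image']
    m=(c['range_z']>0)&(Z>.19)&(Z<.2335)&(X>.5)&(X<.64)&(Y>0)&(Y<.13)
    q=P[m];t=np.deg2rad(-5.7);o=np.array([.5679,.0585])
    L=np.stack([(q[:,:2]-o)@[np.cos(t),np.sin(t)],(q[:,:2]-o)@[-np.sin(t),np.cos(t)],q[:,2]],1)
    print(n,len(L))
    for lo in np.arange(.19,.234,.004):
        k=(L[:,2]>=lo)&(L[:,2]<lo+.004)
        if k.sum(): print(round(lo,3),k.sum(),'bx',L[k,0].min().round(4),L[k,0].max().round(4),'by',L[k,1].min().round(4),L[k,1].max().round(4))
    hsv=cv2.cvtColor(im,cv2.COLOR_RGB2HSV);g=(hsv[...,0]>45)&(hsv[...,0]<80)&(hsv[...,1]>90)&(Z>.2)&(Z<.3)
    q=P[g]; 
    if len(q): 
        print('green bx',(((q[:,:2]-o)@[np.cos(t),np.sin(t)])).min(),(((q[:,:2]-o)@[np.cos(t),np.sin(t)])).max(),'by',((q[:,:2]-o)@[-np.sin(t),np.cos(t)]).min(),((q[:,:2]-o)@[-np.sin(t),np.cos(t)]).max(),'z',q[:,2].min(),q[:,2].max())
E
```

```text
s4 249
0.194 1 bx -0.0111 -0.0111 by -0.0092 -0.0092
0.198 19 bx -0.0124 0.0189 by -0.0138 0.0057
0.202 23 bx -0.0162 0.0195 by -0.0137 0.0089
0.206 25 bx -0.0206 0.0193 by -0.0138 0.0102
0.21 28 bx -0.0172 0.019 by -0.0139 0.0093
0.214 18 bx -0.0152 0.0199 by -0.0136 0.0082
0.218 22 bx -0.0185 0.02 by -0.0139 0.0101
0.222 8 bx -0.0181 0.0202 by -0.014 0.0073
0.226 30 bx -0.0101 0.022 by -0.0139 0.0097
0.23 75 bx -0.0194 0.0214 by -0.014 0.0098
green bx -0.044394219658884036 0.017483844293001757 by -0.014199506115685328 -0.008320051563575157 z 0.23185835730465498 0.29782374886363605
t4 132
0.198 10 bx -0.0184 0.0147 by -0.0122 0.0012
0.202 20 bx -0.0182 0.0163 by -0.0119 0.0042
0.206 11 bx -0.0181 0.0182 by -0.0125 0.0058
0.21 3 bx -0.0181 -0.0178 by -0.0115 -0.0076
0.214 8 bx -0.0184 0.0162 by -0.0124 0.0038
0.218 2 bx 0.0169 0.0183 by -0.0126 -0.0125
0.222 3 bx -0.0197 0.0001 by -0.0122 -0.005
0.226 17 bx -0.0207 0.0176 by -0.0128 0.001
0.23 58 bx -0.0205 0.0214 by -0.0129 -0.0012
green bx -0.0072844773099139185 0.008094111452269641 by -0.013211851093054033 -0.004297801351831516 z 0.23559196683545047 0.26604066630057643
```

>>> jog_arm:
  hand: [1, 1, 1, 1, 1]
  dp:
    - [0.035, -0.002, 0.03]
    - [0, 0, 0.08]
    - [0, 0, 0.1]
    - [0, 0, 0.06]
    - [0, 0, 0.03]
  dr:
    - [0, 0, 0]
    - [0, 0, 0]
    - [0, 0, 0]
    - [0, 0, 0]
    - [0, 0, 0]
  newtons: 80

```text
time: 7.1
eef_pos: [0.5676, 0.0646, 0.1892]
tool_rot: [0.0, 0.741, 0.672, -0.001]
force: [0.1, -0.7, -0.6]
width: 0.0148
```

>>> jog_arm:
  hand: [1]
  dp:
    - [0, 0, 0]
  dr:
    - [0, 0, 0]

```text
time: 7.2
eef_pos: [0.5679, 0.0647, 0.19]
tool_rot: [0.0, 0.741, 0.672, -0.001]
force: [-0.9, 0.6, 0.1]
width: 0.0145
```

```bash
python3 plan.py .568 .064 .182 -5.7
python3 - <<'E'
from h import *
a=snap('scene','s5')['image'];b=snap('top','t5')['image']
a=cv2.resize(a[130:270,270:450],(500,389));b=cv2.resize(b[100:220,60:240],(500,333))
cv2.imwrite('pics/c5a.png',a[:,:,::-1]);cv2.imwrite('pics/c5b.png',b[:,:,::-1])
E
```

```text
t 7.2 p [0.5679 0.0647 0.19  ] jaw -5.61 tilt 0.12 F [-0.94  0.6   0.11] w 0.0145
dp units [-0.0043  0.0009  0.0532] mm [-0.7  0.1  8. ] dr units [-0.0001  0.0003  0.0002] deg [-0.03  0.11  0.09]
q [-0.71  0.34  0.6   1.91 -0.23  0.96 -0.1 ]
```

View pics/c5a.png

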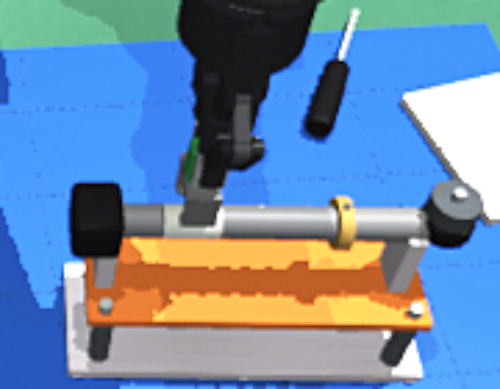

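View pics/c5b.png

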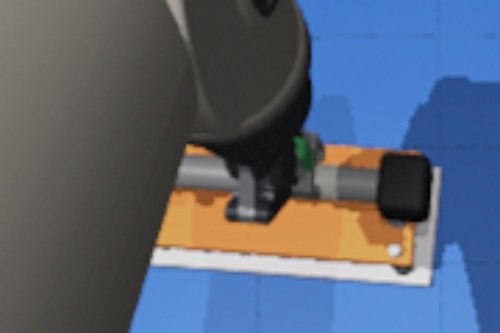

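>>> jog_arm:
  hand: [1, 1, 1, 1, 1]
  dp:
    - [-0.01, 0, 0.03]
    - [0, 0, 0.03]
    - [0, 0, 0.03]
    - [0, 0, 0.02]
    - [0, 0, 0.02]
  dr:
    - [0, 0, 0]
    - [0, 0, 0]
    - [0, 0, 0]
    - [0, 0, 0]
    - [0, 0, 0]

```text
time: 7.8
eef_pos: [0.5682, 0.0634, 0.1713]
tool_rot: [0.001, 0.741, 0.672, -0.0]
force: [-1.9, -0.1, 6.9]
width: 0.0146
```

>>> jog_arm:
  hand: [1, 1]
  dp:
    - [0, 0, 0.02]
    - [0, 0, 0]
  dr:
    - [0, 0, 0]
    - [0, 0, 0]

```text
time: 8.0
eef_pos: [0.5683, 0.0634, 0.1682]
tool_rot: [0.001, 0.741, 0.672, -0.0]
force: [-1.2, -0.1, 6.2]
width: 0.0149
```

>>> jog_arm:
  hand: [1, 1, 1]
  dp:
    - [0, 0, 0.015]
    - [0, 0, 0.015]
    - [0, 0, 0]
  dr:
    - [0, 0, 0]
    - [0, 0, 0]
    - [0, 0, 0]

```text
time: 8.3
eef_pos: [0.5684, 0.0634, 0.1639]
tool_rot: [0.001, 0.741, 0.672, 0.0]
force: [-2.5, 0.2, 7.7]
width: 0.0148
```

>>> jog_arm:
  hand: [1, 1, 1]
  dp:
    - [0, 0, 0.015]
    - [0, 0, 0.015]
    - [0, 0, 0]
  dr:
    - [0, 0, 0]
    - [0, 0, 0]
    - [0, 0, 0]

```text
time: 8.6
eef_pos: [0.5686, 0.0634, 0.1596]
tool_rot: [0.001, 0.741, 0.672, 0.0]
force: [-2.2, -0.5, 8.5]
width: 0.0144
```

>>> jog_arm:
  hand: [1, 1, 1]
  dp:
    - [0, 0, 0.015]
    - [0, 0, 0.015]
    - [0, 0, 0]
  dr:
    - [0, 0, 0]
    - [0, 0, 0]
    - [0, 0, 0]

```text
time: 8.9
eef_pos: [0.5687, 0.0634, 0.1552]
tool_rot: [0.001, 0.741, 0.672, 0.0]
force: [-1.5, 0.3, 11.0]
width: 0.0143
```

>>> jog_arm:
  hand: [1, 1, 1]
  dp:
    - [0, -0.004, 0.015]
    - [0, -0.002, 0.01]
    - [0, 0, 0]
  dr:
    - [0, 0, 0]
    - [0, 0, 0]
    - [0, 0, 0]

```text
time: 9.2
eef_pos: [0.5681, 0.0636, 0.1516]
tool_rot: [0.001, 0.741, 0.672, 0.001]
force: [-0.6, -0.4, 10.7]
width: 0.0149
```

>>> jog_arm:
  hand: [1, 1, 1]
  dp:
    - [0, 0, 0.01]
    - [0, 0, 0.01]
    - [0, 0, 0]
  dr:
    - [0, 0, 0]
    - [0, 0, 0]
    - [0, 0, 0]

```text
time: 9.5
eef_pos: [0.5678, 0.0636, 0.1484]
tool_rot: [0.001, 0.741, 0.672, 0.0]
force: [-0.0, 0.5, -1.8]
width: 0.0145
```

>>> jog_arm:
  hand: [1]
  dp:
    - [0, 0, 0]
  dr:
    - [0, 0, 0]

```text
time: 9.6
eef_pos: [0.5678, 0.0636, 0.1484]
tool_rot: [0.001, 0.741, 0.672, 0.0]
force: [0.5, -0.3, 5.1]
width: 0.0145
```

```bash
python3 plan.py .568 .064 .1585 -5.7
python3 - <<'E'
from h import *
a=snap('scene','s6')['image'];b=snap('top','t6')['image']
a=cv2.resize(a[130:270,270:450],(500,389));b=cv2.resize(b[100:220,60:240],(500,333))
cv2.imwrite('pics/c6a.png',a[:,:,::-1]);cv2.imwrite('pics/c6b.png',b[:,:,::-1])
E
```

```text
t 9.6 p [0.5678 0.0636 0.1484] jaw -5.6 tilt 0.11 F [ 0.5  -0.33  5.11] w 0.0145
dp units [ 0.0029  0.001  -0.0675] mm [  0.4   0.1 -10.1] dr units [0.0003 0.0001 0.0003] deg [0.1  0.04 0.1 ]
q [-0.68  0.39  0.58  1.95 -0.27  0.88 -0.06]
```

View pics/c6a.png

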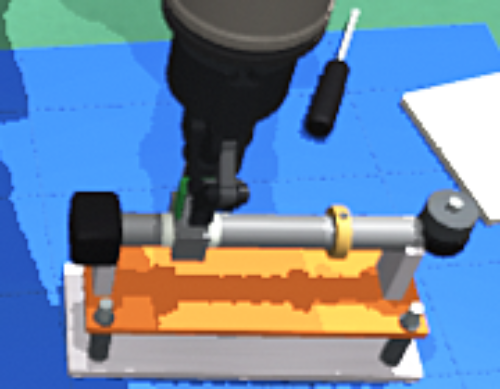

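View pics/c6b.png

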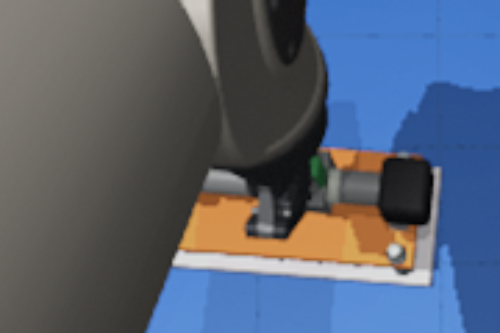

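The clip has snapped on: the force dropped from 11 N to 5 N with the cradle still about 10 mm down. I'll raise the hand to let the cradle come up.

>>> jog_arm:
  hand: [1, 1, 1, 1, 1]
  dp:
    - [0, 0, -0.02]
    - [0, 0, -0.02]
    - [0, 0, -0.015]
    - [0, 0, -0.005]
    - [0, 0, 0]
  dr:
    - [0, 0, 0]
    - [0, 0, 0]
    - [0, 0, 0]
    - [0, 0, 0]
    - [0, 0, 0]

```text
time: 10.2
eef_pos: [0.5676, 0.0635, 0.1574]
tool_rot: [0.001, 0.741, 0.672, 0.0]
force: [4.1, 0.3, 2.1]
width: 0.0144
```

>>> jog_arm:
  hand: [1]
  dp:
    - [0, 0, 0]
  dr:
    - [0, 0, 0]

```text
time: 10.3
eef_pos: [0.5675, 0.0635, 0.1572]
tool_rot: [0.001, 0.741, 0.672, 0.0]
force: [4.1, 0.6, 3.2]
width: 0.0148
```

```bash
python3 plan.py .568 .064 .1585 -5.7; cat > clip.py <<'E'
# clip vs boom, in boom frame (fit axis at start): usage clip.py tag
import sys
from h import *
tag=sys.argv[1]
for n in ['scene','top']:
    c=snap(n,tag+n[0]);P=pts(c);ok=c['range_z']>0
    t=np.arctan2(.1,1);d=np.array([np.sin(t),np.cos(t),0]);o=np.array([.5679,.0627,.135]);e=np.array([np.cos(t),-np.sin(t),0])
    L=np.stack([(P-o)@e,(P-o)@d,(P-o)[...,2]],-1)
    hsv=cv2.cvtColor(c['image'],cv2.COLOR_RGB2HSV).astype(int);H,S,V=hsv[...,0],hsv[...,1],hsv[...,2]
    box=ok&(abs(L[...,0])<.035)&(L[...,1]>-.04)&(L[...,1]<.17)
    def rp(nm,m):
        q=L[m]
        if len(q)>3: print(n,nm,len(q),'min',np.percentile(q,2,axis=0).round(4),'max',np.percentile(q,98,axis=0).round(4))
    rp('green',box&(H>45)&(H<80)&(S>80)&(L[...,2]>.015))
    rp('front jaw(x>.0145)',box&(S<70)&(L[...,0]>.0155)&(abs(L[...,2])<.02)&(L[...,1]<.145))
    rp('ring',box&(H>13)&(H<33)&(S>90)&(L[...,2]>-.005)&(L[...,1]>.05)&(L[...,1]<.13)&(abs(L[...,0])<.022))
    k=box&(S<60)&(abs(L[...,0])<.005)&(abs(L[...,2]-.0115)<.008)&(L[...,1]>.02)&(L[...,1]<.08)
    print(n,'boom top z',np.median(L[k][:,2]).round(4) if k.any() else None)
E
python3 clip.py a
```

```text
t 10.3 p [0.5675 0.0635 0.1572] jaw -5.6 tilt 0.09 F [4.08 0.61 3.16] w 0.0148
dp units [ 0.0038  0.0028 -0.0086] mm [ 0.6  0.4 -1.3] dr units [0.0002 0.0002 0.0003] deg [0.07 0.06 0.1 ]
q [-0.69  0.38  0.58  1.94 -0.26  0.89 -0.07]
scene green 66 min [-0.006  -0.0367  0.0241] max [0.0328 0.0505 0.2762]
scene front jaw(x>.0145) 106 min [ 0.0161 -0.0129 -0.0085] max [0.0214 0.0101 0.0197]
scene ring 103 min [-0.0099  0.1004 -0.0028] max [0.0187 0.113  0.0189]
scene boom top z 0.0108
top green 51 min [-0.0092 -0.0141  0.0214] max [ 0.006  -0.0064  0.0902]
top front jaw(x>.0145) 5 min [ 0.0169 -0.0104  0.0177] max [ 0.0207 -0.0049  0.0196]
top boom top z 0.0106
```

>>> jog_arm:
  hand: [1, 1, 1]
  dp:
    - [0, 0.003, -0.005]
    - [0, 0.002, -0.002]
    - [0, 0, 0]
  dr:
    - [0, 0, 0]
    - [0, 0, 0]
    - [0, 0, 0]

```text
time: 10.7
eef_pos: [0.5677, 0.0634, 0.158]
tool_rot: [0.0, 0.741, 0.672, -0.0]
force: [0.9, 1.0, 3.2]
width: 0.0147
```

>>> jog_arm:
  hand: [1, 1, 1, 1, 1]
  dp:
    - [0.01, 0, 0]
    - [0.02, 0, 0]
    - [0.03, 0, 0]
    - [0.03, 0, 0]
    - [0.03, 0, 0]
  dr:
    - [0, 0, 0]
    - [0, 0, 0]
    - [0, 0, 0]
    - [0, 0, 0]
    - [0, 0, 0]

```text
time: 11.2
eef_pos: [0.5697, 0.0819, 0.1581]
tool_rot: [0.001, 0.741, 0.672, -0.0]
force: [-0.4, -0.5, 1.8]
width: 0.0146
```

```bash
python3 plan.py .577 .152 .1585 -5.7
```

```text
t 11.2 p [0.5697 0.0819 0.1581] jaw -5.59 tilt 0.07 F [-0.41 -0.54  1.8 ] w 0.0146
dp units [ 0.4698  0.0028 -0.0033] mm [70.5  0.4 -0.5] dr units [0.0001 0.0002 0.0003] deg [0.03 0.06 0.11]
q [-0.71  0.39  0.58  1.93 -0.27  0.9  -0.1 ]
```

>>> jog_arm:
  hand: [1, 1, 1, 1, 1]
  dp:
    - [0.04, 0, 0]
    - [0.05, 0, 0]
    - [0.06, 0, 0]
    - [0.06, 0, 0]
    - [0.06, 0, 0]
  dr:
    - [0, 0, 0]
    - [0, 0, 0]
    - [0, 0, 0]
    - [0, 0, 0]
    - [0, 0, 0]

```text
time: 11.7
eef_pos: [0.5738, 0.1226, 0.1581]
tool_rot: [0.001, 0.741, 0.672, -0.0]
force: [0.0, -1.4, 3.6]
width: 0.0149
```

>>> jog_arm:
  hand: [1, 1, 1, 1, 1]
  dp:
    - [0.05, 0, 0]
    - [0.04, 0, 0]
    - [0.02, 0, 0]
    - [0.01, 0, 0]
    - [0, 0, 0]
  dr:
    - [0, 0, 0]
    - [0, 0, 0]
    - [0, 0, 0]
    - [0, 0, 0]
    - [0, 0, 0]

```text
time: 12.2
eef_pos: [0.5755, 0.1397, 0.1581]
tool_rot: [0.001, 0.741, 0.672, -0.0]
force: [-1.1, 1.3, 1.7]
width: 0.0147
```

```bash
python3 plan.py .577 .152 .1585 -5.7; python3 clip.py b
python3 - <<'E'
from h import *
a=cv2.imread('pics/bs.png');b=cv2.imread('pics/bt.png')
a=cv2.resize(a[150:270,300:440],(400,343));b=cv2.resize(b[100:220,60:200],(400,343))
cv2.imwrite('pics/c7.png',np.hstack([a,b]))
E
```

```text
t 12.2 p [0.5755 0.1397 0.1581] jaw -5.6 tilt 0.06 F [-1.08  1.28  1.71] w 0.0147
dp units [ 0.0825  0.0022 -0.003 ] mm [12.4  0.3 -0.4] dr units [0.0001 0.0001 0.0003] deg [0.04 0.05 0.1 ]
q [-0.79  0.41  0.56  1.89 -0.27  0.91 -0.19]
scene green 136 min [-0.0283  0.0181  0.0255] max [0.0277 0.1268 0.3285]
scene front jaw(x>.0145) 105 min [ 0.0156  0.0638 -0.0074] max [0.0215 0.0868 0.0199]
scene ring 111 min [-0.0175  0.0609 -0.0033] max [0.0191 0.1133 0.097 ]
scene boom top z 0.012
top green 86 min [-0.0085  0.052   0.0232] max [0.0115 0.0774 0.1647]
top front jaw(x>.0145) 11 min [ 0.0157  0.0655 -0.0073] max [0.0201 0.0705 0.0196]
top boom top z 0.0117
```

View pics/c7.png

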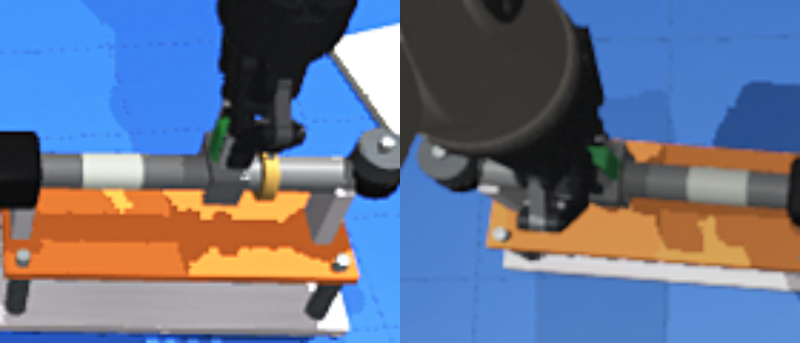

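>>> jog_arm:
  hand: [1, 1, 1, 1, 1]
  dp:
    - [0.02, 0, 0]
    - [0.02, 0, 0]
    - [0.015, 0, 0]
    - [0.01, 0, 0]
    - [0, 0, 0]
  dr:
    - [0, 0, 0]
    - [0, 0, 0]
    - [0, 0, 0]
    - [0, 0, 0]
    - [0, 0, 0]

```text
time: 12.8
eef_pos: [0.5765, 0.1496, 0.1581]
tool_rot: [0.001, 0.741, 0.672, -0.0]
force: [-1.6, 0.5, 1.7]
width: 0.0148
```

```bash
python3 plan.py .577 .152 .1585 -5.7; python3 clip.py c
python3 - <<'E'
from h import *
a=cv2.imread('pics/cs.png')
cv2.imwrite('pics/c8.png',cv2.resize(a[180:230,360:430],(700,500),interpolation=0))
E
```

```text
t 12.8 p [0.5765 0.1496 0.1581] jaw -5.58 tilt 0.07 F [-1.6   0.53  1.73] w 0.0148
dp units [ 0.0162  0.002  -0.0029] mm [ 2.4  0.3 -0.4] dr units [0.0001 0.0002 0.0003] deg [0.04 0.06 0.12]
q [-0.8   0.42  0.56  1.88 -0.27  0.92 -0.21]
scene green 139 min [-0.0269  0.0283  0.0266] max [0.0276 0.1378 0.3265]
scene front jaw(x>.0145) 106 min [ 0.016   0.0735 -0.0081] max [0.0213 0.0965 0.0198]
scene ring 105 min [-0.0092  0.0501 -0.0044] max [0.0193 0.1135 0.1779]
scene boom top z 0.0118
top green 94 min [-0.0097  0.0721  0.0238] max [0.0079 0.088  0.1064]
top front jaw(x>.0145) 13 min [ 0.0157  0.0756 -0.0098] max [0.0216 0.0847 0.0195]
top ring 4 min [0.0179 0.0758 0.0166] max [0.0207 0.0786 0.0668]
top boom top z 0.0117
```

View pics/c8.png

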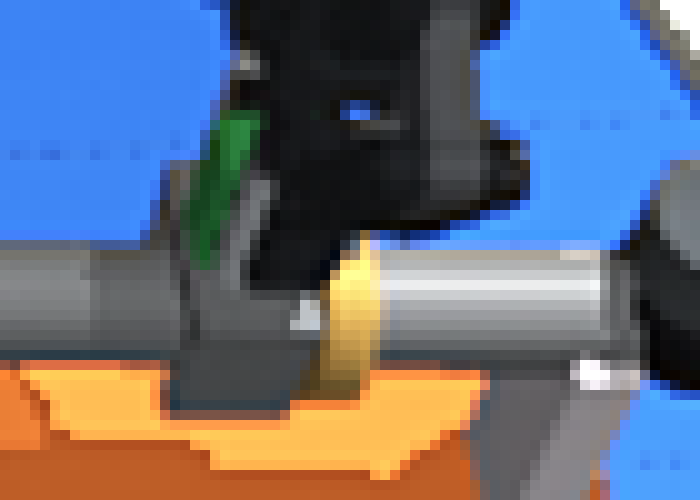

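>>> jog_arm:
  hand: [1, 1, 1]
  dp:
    - [0.007, 0, 0]
    - [0.007, 0, 0]
    - [0, 0, 0]
  dr:
    - [0, 0, 0]
    - [0, 0, 0]
    - [0, 0, 0]

```text
time: 13.2
eef_pos: [0.5766, 0.1514, 0.158]
tool_rot: [0.001, 0.741, 0.672, -0.0]
force: [-1.1, -1.0, 2.0]
width: 0.0147
```

>>> jog_arm:
  hand: [1, 1]
  dp:
    - [0.004, 0, 0]
    - [0, 0, 0]
  dr:
    - [0, 0, 0]
    - [0, 0, 0]

```text
time: 13.4
eef_pos: [0.5767, 0.1519, 0.1581]
tool_rot: [0.001, 0.741, 0.672, -0.0]
force: [-1.3, -2.1, 2.6]
width: 0.0147
```

>>> jog_arm:
  hand: [1, 1]
  dp:
    - [0.004, 0, 0]
    - [0, 0, 0]
  dr:
    - [0, 0, 0]
    - [0, 0, 0]

```text
time: 13.6
eef_pos: [0.5768, 0.1526, 0.1581]
tool_rot: [0.001, 0.741, 0.672, -0.0]
force: [-1.4, -1.0, 1.0]
width: 0.0146
```

>>> jog_arm:
  hand: [1, 1]
  dp:
    - [0.003, 0, 0]
    - [0, 0, 0]
  dr:
    - [0, 0, 0]
    - [0, 0, 0]

```text
time: 13.8
eef_pos: [0.5768, 0.1529, 0.158]
tool_rot: [0.001, 0.741, 0.672, -0.0]
force: [-2.0, -2.0, 1.5]
width: 0.0148
```

```bash
python3 plan.py .577 .152 .1585 -5.7; python3 clip.py d | grep -E 'scene (front|ring)'
python3 - <<'E'
from h import *
a=cv2.imread('pics/ds.png')
cv2.imwrite('pics/c9.png',cv2.resize(a[180:230,360:430],(700,500),interpolation=0))
E
```

```text
t 13.8 p [0.5768 0.1529 0.158 ] jaw -5.61 tilt 0.08 F [-1.97 -1.98  1.5 ] w 0.0148
dp units [-0.0058  0.002  -0.003 ] mm [-0.9  0.3 -0.5] dr units [0.0001 0.0002 0.0003] deg [0.04 0.07 0.09]
q [-0.8   0.42  0.56  1.88 -0.27  0.92 -0.21]
scene front jaw(x>.0145) 105 min [ 0.0164  0.0767 -0.0071] max [0.0213 0.0994 0.0199]
scene ring 89 min [-0.0124  0.0532 -0.0019] max [0.0207 0.1133 0.1825]
```

View pics/c9.png

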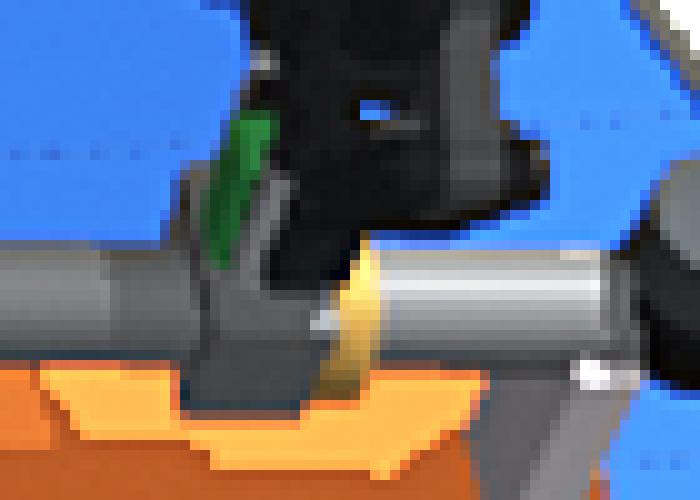

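>>> jog_arm:
  hand: [1, 1]
  dp:
    - [0.003, 0, 0]
    - [0, 0, 0]
  dr:
    - [0, 0, 0]
    - [0, 0, 0]

```text
time: 14.1
eef_pos: [0.5768, 0.1529, 0.158]
tool_rot: [0.001, 0.741, 0.672, -0.0]
force: [-1.2, -4.6, 2.4]
width: 0.0145
```

>>> jog_arm:
  hand: [1, 1]
  dp:
    - [0.003, 0, 0]
    - [0, 0, 0]
  dr:
    - [0, 0, 0]
    - [0, 0, 0]

```text
time: 14.3
eef_pos: [0.5768, 0.153, 0.158]
tool_rot: [0.001, 0.741, 0.671, -0.001]
force: [-1.6, -6.0, 2.0]
width: 0.015
```

>>> jog_arm:
  hand: [1, 1]
  dp:
    - [0.002, 0, 0]
    - [0, 0, 0]
  dr:
    - [0, 0, 0]
    - [0, 0, 0]

```text
time: 14.5
eef_pos: [0.5768, 0.153, 0.1579]
tool_rot: [0.001, 0.741, 0.671, -0.001]
force: [-2.0, -7.8, 2.1]
width: 0.0146
```

>>> jog_arm:
  hand: [1, 1]
  dp:
    - [-0.006, 0, 0]
    - [0, 0.001, 0]
  dr:
    - [0, 0, 0]
    - [0, 0, 0]
  newtons: 30

```text
time: 14.7
eef_pos: [0.5768, 0.1529, 0.158]
tool_rot: [0.001, 0.741, 0.672, -0.0]
force: [-3.5, -5.0, 1.9]
width: 0.0149
```

>>> jog_arm:
  hand: [0.4, 0.1, 0, 0, 0]
  dp:
    - [0, 0, 0]
    - [0, 0, 0]
    - [0, 0, 0]
    - [0, 0, 0]
    - [0, 0, 0]
  dr:
    - [0, 0, 0]
    - [0, 0, 0]
    - [0, 0, 0]
    - [0, 0, 0]
    - [0, 0, 0]

```text
time: 15.2
eef_pos: [0.577, 0.1534, 0.1581]
tool_rot: [0.001, 0.741, 0.672, -0.0]
force: [-0.4, 0.1, -0.1]
width: 0.0424
```

>>> jog_arm:
  hand: [0, 0, 0, 0, 0]
  dp:
    - [0, 0, -0.03]
    - [0, 0, -0.1]
    - [0, 0, -0.15]
    - [0, 0, -0.2]
    - [0, 0, -0.2]
  dr:
    - [0, 0, 0]
    - [0, 0, 0]
    - [0, 0, 0]
    - [0, 0, 0]
    - [0, 0, 0]

```text
time: 15.7
eef_pos: [0.5769, 0.1531, 0.2623]
tool_rot: [0.001, 0.741, 0.672, 0.0]
force: [1.1, -0.1, 0.1]
width: 0.0427
```

```bash
python3 plan.py .577 .152 .26 -5.7
```

```text
t 15.7 p [0.5769 0.1531 0.2623] jaw -5.63 tilt 0.09 F [ 1.06 -0.08  0.15] w 0.0427
dp units [-0.0072  0.0012  0.0156] mm [-1.1  0.2  2.3] dr units [0.0002 0.0002 0.0002] deg [0.07 0.06 0.07]
q [-0.85  0.31  0.61  1.78 -0.19  1.11 -0.28]
```

Next I'll move the arm out of view, back towards +y and above the motor, and inspect.

>>> jog_arm:
  hand: [0, 0, 0, 0, 0]
  dp:
    - [0.2, 0, -0.1]
    - [0.25, 0, 0]
    - [0.25, -0.05, 0]
    - [0.25, -0.1, 0]
    - [0.25, -0.1, 0]
  dr:
    - [0, 0, 0]
    - [0, 0, 0]
    - [0, 0, 0]
    - [0, 0, 0]
    - [0, 0, 0]

```text
time: 16.2
eef_pos: [0.5569, 0.3375, 0.2763]
tool_rot: [0.001, 0.741, 0.671, 0.0]
force: [0.8, -0.5, 0.9]
width: 0.0428
```

>>> jog_arm:
  hand: [0, 0, 0]
  dp:
    - [0.2, 0, 0]
    - [0.1, 0, 0]
    - [0, 0, 0]
  dr:
    - [0, 0, 0]
    - [0, 0, 0]
    - [0, 0, 0]

```text
time: 16.5
eef_pos: [0.5613, 0.383, 0.2752]
tool_rot: [0.001, 0.74, 0.673, -0.0]
force: [0.1, -0.8, -0.9]
width: 0.0424
```

```bash
python3 clip.py e
python3 - <<'E'
from h import *
a=cv2.imread('pics/es.png');b=cv2.imread('pics/et.png')
a=cv2.resize(a[170:240,350:450],(500,350),interpolation=2);b=cv2.resize(b[130:200,60:160],(300,210),interpolation=2)
b=cv2.copyMakeBorder(b,0,140,0,0,0)
cv2.imwrite('pics/c10.png',np.hstack([a,b]))
for n in 'st':
  for t in ['0','e']:
    c=dict(np.load((('scene0' if n=='s' else 'top0') if t=='0' else 'e'+n)+'.npz'))
    P=pts(c);o=np.array([.5679,.0627,.135]);d=np.array([.0995,.995,0]);s=(P-o)@d;R=np.linalg.norm((P-o)-s[...,None]*d,axis=-1)
    hsv=cv2.cvtColor(c['image'],cv2.COLOR_RGB2HSV).astype(int)
    g=(c['range_z']>0)&(hsv[...,0]>13)&(hsv[...,0]<33)&(hsv[...,1]>90)&(R<.022)&(s>.08)&(s<.14)&(P[...,2]>.14)
    v,u=np.nonzero(g); print(n,t,'ring s',np.percentile(s[g],[2,50,98]).round(4),g.sum(),'u right edge',np.percentile(u,[0,50,100]))
E
```

```text
scene green 195 min [-0.0041  0.0766  0.0239] max [0.0092 0.0985 0.0539]
scene front jaw(x>.0145) 100 min [ 0.016   0.0771 -0.0083] max [0.0211 0.0999 0.0197]
scene ring 73 min [-0.0072  0.1005 -0.0027] max [0.0193 0.1136 0.0212]
scene boom top z 0.0124
top green 166 min [-0.0074  0.0783  0.0237] max [0.0065 0.0998 0.0543]
top front jaw(x>.0145) 14 min [ 0.0161  0.0786 -0.0102] max [0.0214 0.1005 0.0198]
top ring 42 min [-0.0189  0.0989  0.0024] max [0.008  0.1116 0.0512]
top boom top z 0.0123
s 0 ring s [0.1004 0.1042 0.1115] 87 u right edge [389. 394. 397.]
s e ring s [0.102  0.1072 0.1126] 50 u right edge [392. 395. 397.]
t 0 ring s [0.1012 0.1055 0.1115] 103 u right edge [113. 116. 131.]
t e ring s [0.1036 0.1085 0.1117] 34 u right edge [113. 114. 117.]
```

View pics/c10.png

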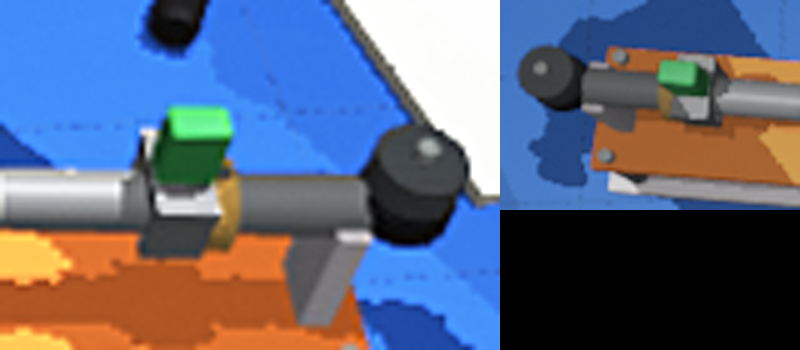

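View pics/es.png

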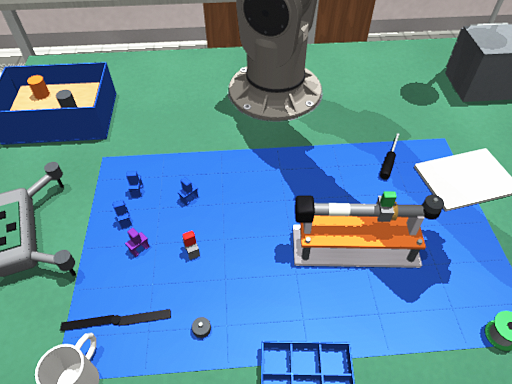

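```bash
python3 -c "
from h import *
print(ticket.job_done()); st()"
```

```text
the job is handed in; nothing more can be done
None
the job is handed in; nothing more can be done
```

The green clip is snapped home on the boom, slid up against the brass ring and released. I handed the job in at about 16.6 s of the 59 s allowed. The hand-in reported no verdict, so what follows rests on my own checks.

- **Fitting:** I pushed straight down over the white band. The force reached about 11 N, then dropped to about 5 N as the jaws snapped past. I estimate from the force that the cradle sank 20 to 25 mm, well under 38 mm.
- **Sliding:** I moved the clip about 90 mm along the boom until the hand stopped moving. The push along the boom then rose to about 8 N, under the 10 N at which the ring slips. I eased that to 5 N before opening the gripper.
- **Gap and ring:** In the last pictures the clip's leading edge is at about 100 mm along the boom. The ring's face was at about 100.5 mm at the start, and its far edge reads within about 1 mm of its starting position.
- **Clip height and cradle:** The clip stands upright, with its saddle top 19.8 mm above the boom's axis against 20.5 mm expected. The boom's top is back at its unloaded height.
- **Surroundings:** The red clip and the other objects look unmoved, and the gripper is clear of everything.

One reading did not fit: the lens top measured 1 to 2 mm higher than a fully home clip should give. The same measurement read about 3 mm high while the clip stood on the mat, so I take it as camera error.

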